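# Put four metal strip coils away on their colour-ringed stock plates

## Task

Put the four strip coils away on the stock plates by the colour of their tape: the copper coil with orange bands on the orange-ringed plate, the brass coil with blue bands on the blue-ringed plate, and both green-banded steel coils as a stack on the green-ringed plate, the wide dark one at the bottom and the smaller bright one on top of it. Lay every coil flat and centred on its plate to within about a centimetre, set it down rather than dropping it, and let go of it. Leave the carton, the oil bottle and the tape measure where they stand.

Things in the scene. Friction and masses are not known exactly. Their poses are not given: they have to be found in the camera images.
- dark_coil_center (a point): Wide coil of dark, blue-black steel strip, a rigid flat ring lying on the bench with two green tape bands; outside diameter 110 mm, open bore 80 mm, 16 mm high, about 380 g. Pinch its 15 mm thick wall from above, one finger in the bore, anywhere round the ring; its turn does not matter. This point is the middle of the ring (in the empty bore), half-way up, 8 mm above its underside; z is up.
- bright_coil_center (a point): Smaller coil of bright silvery steel strip, a rigid flat ring lying on the bench with two green tape bands; outside diameter 92 mm, open bore 66 mm, 16 mm high, about 280 g. Pinch its 13 mm thick wall from above, one finger in the bore, anywhere round the ring; its turn does not matter. This point is the middle of the ring (in the empty bore), half-way up, 8 mm above its underside; z is up.
- copper_coil_center (a point): Coil of reddish copper strip, a rigid flat ring lying on the bench with two orange tape bands; outside diameter 100 mm, open bore 74 mm, 16 mm high, about 320 g. Pinch its 13 mm thick wall from above, one finger in the bore, anywhere round the ring; its turn does not matter. This point is the middle of the ring (in the empty bore), half-way up, 8 mm above its underside; z is up.
- brass_coil_center (a point): Coil of yellow brass strip, a rigid flat ring lying on the bench with two blue tape bands; outside diameter 100 mm, open bore 74 mm, 16 mm high, about 320 g. Pinch its 13 mm thick wall from above, one finger in the bore, anywhere round the ring; its turn does not matter. This point is the middle of the ring (in the empty bore), half-way up, 8 mm above its underside; z is up.
- green_plate_top (a point): Fixed round grey stock plate, 136 mm across and 4 mm thick, flat on the bench, with one green ring painted along its edge (124 mm inside diameter) and one green dot in the middle. This point is the middle of its top face; z is up.
- orange_plate_top (a point): Fixed round grey stock plate, 136 mm across and 4 mm thick, flat on the bench, with one orange ring painted along its edge (124 mm inside diameter) and one orange dot in the middle. This point is the middle of its top face; z is up.
- blue_plate_top (a point): Fixed round grey stock plate, 136 mm across and 4 mm thick, flat on the bench, with one blue ring painted along its edge (124 mm inside diameter) and one blue dot in the middle. This point is the middle of its top face; z is up.
- carton: Bystander among the coils and plates: small closed brown carton with a paler tape stripe, loose, 80 mm (its x) by 55 mm (y) by 40 mm high, origin in the middle of its underside. Not to be moved.
- oil_bottle: Bystander beyond the work: yellow oil bottle with a red cap, loose, 48 mm across and 120 mm tall, standing, origin in the middle of its underside. Not to be moved.
- tape_measure: Bystander beyond the work: yellow and black tape measure, loose, 70 mm (x) by 36 mm (y) by 60 mm high, standing, origin in the middle of its underside. Not to be moved.
Things that resemble listed ones, but are neither listed nor needed, are in the scene too. What is shaped like the part that bears brass_coil_center but turquoise is not meant.

How it is judged (in metres and radians):
At the end, for the whole second after the job is handed in: Dark coil on the green plate with the bright coil on top of it, copper on orange, brass on blue: each flat (6 degrees), its middle within 12 mm of the plate's (bright within 15 mm of dark), heights right to about 4 mm, all released and at rest; bystanders within 20 mm of their starts (horizontal distance between each of dark_coil_center, bright_coil_center and green_plate_top below 0.012 m and angle between each of dark_coil_center, bright_coil_center, copper_coil_center, brass_coil_center's own z axis and vertical below 0.1 rad and z of dark_coil_center in the frame of green_plate_top between 0.004 and 0.013 m and z of bright_coil_center in the frame of green_plate_top between 0.02 and 0.029 m and horizontal distance between copper_coil_center and orange_plate_top below 0.012 m and z of copper_coil_center in the frame of orange_plate_top between 0.004 and 0.013 m and horizontal distance between brass_coil_center and blue_plate_top below 0.012 m and z of brass_coil_center in the frame of blue_plate_top between 0.004 and 0.013 m and horizontal distance between bright_coil_center and dark_coil_center below 0.015 m and linear speed of each of dark_coil, bright_coil, copper_coil, brass_coil below 0.02 m/s and angular speed of each of dark_coil, bright_coil, copper_coil, brass_coil below 0.2 rad/s and contact force between each of dark_coil, bright_coil, copper_coil, brass_coil and the fingers below 0.1 N and distance of each of carton, oil_bottle, tape_measure from where it was at the start of the episode below 0.02 m); the robot touches nothing.
It fails at once if a coil is dropped or thrown: it flies free of the gripper faster than 0.8 m/s (a fall of over about 33 mm) ((linear speed of dark_coil above 0.8 m/s and contact force between dark_coil and the fingers below 0.1 N) or (linear speed of bright_coil above 0.8 m/s and contact force between bright_coil and the fingers below 0.1 N) or (linear speed of copper_coil above 0.8 m/s and contact force between copper_coil and the fingers below 0.1 N) or (linear speed of brass_coil above 0.8 m/s and contact force between brass_coil and the fingers below 0.1 N)).
It fails at once if the carton, the oil bottle or the tape measure is pushed more than 20 mm from where it stood, or tipped over (distance of any of carton, oil_bottle, tape_measure from where it was at the start of the episode above 0.02 m or angle between any of carton, oil_bottle, tape_measure's own z axis and vertical above 0.5 rad).
It also fails if it takes over 115 s, if anything falls off the work surface, if the arm or the gripper's body presses on something with over 40 N, if the wrist force passes 120 N, or if a joint passes its speed limit or range.

## Robot

A 6-joint arm with a two-finger parallel gripper is mounted at the origin on the work surface. World frame = base frame: x ahead of the robot, y to its left, z up, the work surface at z = 0. Lengths are in mm, angles in rad, forces in N, time in s.
With the tool pointing down it reaches from about 300 to 950 mm from the base axis. Payload 3.1 kg.
Tool frame: the origin (TCP) lies at the very end of the fingers, on their centre line; the grasp point (between the pads) lies 19 mm behind it; z points along the fingers, y is the line along which they close (so a half turn about z gives the same grasp; the last joint's range is limited). The gripper opens to 85 mm and grips with 20 to 120 N. Pads are 22 mm wide; open, the fingers measure 114 mm over their backs; the gripper's body (76 mm by 85 mm) begins 54 mm behind the grasp point. The pads swing forward as they close: fully open they stand 13 mm farther back than shut.
Start: joints at [-1.317, 0.308, 1.634, -0, 1.2, -0.07], TCP at [198.83, -592.536, 231.272] pointing down, gripper open.
Joint ranges: [-3.06, 3.06], [-0.79, 1.96], [0.05, 2.63], [-1.19, 4.34], [0.05, 2.64], [-2.94, 2.94]. Speed limits (rad/s): [2.79, 2.79, 3.14, 3.14, 3.14, 3.14].

## Interface

Orientations are given as a 3x3 rotation matrix whose columns are the frame's x, y, z axes.
In Python, from plant import r gives the robot as it stands.
- The arm moves only by the tool send_rows, never from a script. Its argument "plan" is a list of rows, each a list of 5 numbers: the opening, from 0 (shut) to 1 (fully open), then the shift along the tool's x, y, z in cm, then the turn about the tool's z in degrees. A call has 1 to 8 rows; each row shifts and turns the commanded pose from where the row before left it, along the tool's axes as they then stand; what a row does not reach is not made up. A row lasts 1/10 s, in which the tool goes at most 50 mm and 8.59 degrees, less where a joint would pass 70% of its speed; a pose out of reach is approached as far as the arm can. A call is refused whole if a number of a shift passes 5 or a number of a turn 8.59, either way. A call with a gripper value outside its range is refused whole. The fingers move at their own pace and stop on an object; the grip force is fixed at half the most. Time passes only in rows, so rows that do not move let the fingers close. It gives the time, the measured TCP pose, the force, the opening and the grip force at its end, in the units of the state.
- r.state(): the state, without advancing time (a new reading comes with each control period).
- r.get_image(name): name is "scene" or "top"; returns the picture (384x512x3 uint8, red, green, blue); there is no depth.
- r.camera_model(name): a dict with "intrinsics" (3x3 intrinsics, pixels), "k1" (the pictures are not rectified: a ray, as slopes to the right and down, at radius r is drawn at 1 + k1 r^2 times it, then the intrinsics apply), "extrinsics" (4x4, takes a point from camera to world coordinates). Camera axes: x right, y down, z forward; pixel columns grow to the right and rows downward; lengths in mm; the calibration is good to about 2 mm. A picture is of the moment at which its call begins. camera_model takes no time and is no camera call.
- r.sign_off(): hands the job in; it is judged then, once.
The state is a dict: "clock": time; "qpos": joint angles; "dq": joint speeds; "effort": joint torques, N m; "position": TCP position; "ee_rot": TCP orientation; "force": force on the tool from outside, world axes, zero at the start; "wrist_torque": the same for the moment, N m; "width": opening from 0.0 (shut) to 1.0 (fully open); "grasp_force": force on a finger pad.
Only numpy, scipy, OpenCV 4.12 (cv2) and the standard library are available. Lean on these libraries where they do the work, as an engineer would, in place of code of your own. Each camera call takes 0.05 s, during which the arm holds its last target. There are 200 camera calls.

## Working session

There is one attempt and no reset: what is moved stays moved. The work goes in short steps, Python scripts to look and compute and a tool call to move; the robot and the scene stay as the last step left them, time stands still between calls to the robot, and variables do not carry over. Pictures are saved under pics/ and viewed, at most 14 in all, crops included, and the job is handed in when it is done.

Besides the shell and the picture viewer there is one more tool, called after "Emit:" as name([rows], argument=value, ...), one row to a line, values as JSON. send_rows: Moves the arm, as the interface text tells. Its arguments: {"type":"object","properties":{"plan":{"type":"array"}},"required":["plan"]}

```bash
mkdir -p pics; ls; python3 - <<'E'
from plant import r
import cv2
for n in ("top","scene"):
    im=r.get_image(n); cv2.imwrite(f"pics/{n}0.png",cv2.resize(im[:,:,::-1],(800,600),interpolation=cv2.INTER_CUBIC))
    cv2.imwrite(f"{n}0raw.png",im[:,:,::-1])
    print(r.camera_model(n))
s=r.state();print(s["clock"],s["position"],s["ee_rot"],s["width"],s["force"])
E
```

```text
pics
{'intrinsics': array([[346.73579842,   0.        , 258.69727543],
       [  0.        , 346.73579842, 188.18932048],
       [  0.        ,   0.        ,   1.        ]]), 'k1': -0.07394008028336195, 'extrinsics': array([[ 1.40098519e-02, -9.95448826e-01,  9.42621855e-02,
         5.31540009e+02],
       [-9.99898575e-01, -1.37058678e-02,  3.87155159e-03,
        -6.85376654e+01],
       [-2.56198643e-03, -9.43068648e-02, -9.95539879e-01,
         9.91908068e+02],
       [ 0.00000000e+00,  0.00000000e+00,  0.00000000e+00,
         1.00000000e+00]])}
{'intrinsics': array([[445.87412837,   0.        , 250.60704276],
       [  0.        , 445.87412837, 187.33271345],
       [  0.        ,   0.        ,   1.        ]]), 'k1': -0.08980353809736845, 'extrinsics': array([[ 7.93069318e-01,  4.53298167e-01, -4.06892896e-01,
         1.14549512e+03],
       [ 6.08926951e-01, -5.72676090e-01,  5.48862519e-01,
        -7.31667276e+02],
       [ 1.57805412e-02, -6.83054074e-01, -7.30197306e-01,
         9.64086927e+02],
       [ 0.00000000e+00,  0.00000000e+00,  0.00000000e+00,
         1.00000000e+00]])}
0.1 [ 198.6389141  -591.81161289  230.1807179 ] [[ 9.48023278e-01  3.18200487e-01 -5.60123069e-04]
 [ 3.18200964e-01 -9.48021203e-01  1.98616117e-03]
 [ 1.00988906e-04 -2.06115872e-03 -9.99997871e-01]] 0.9983614511267602 [-0.63161882  0.06021646  0.30186456]
```

View pics/top0.png

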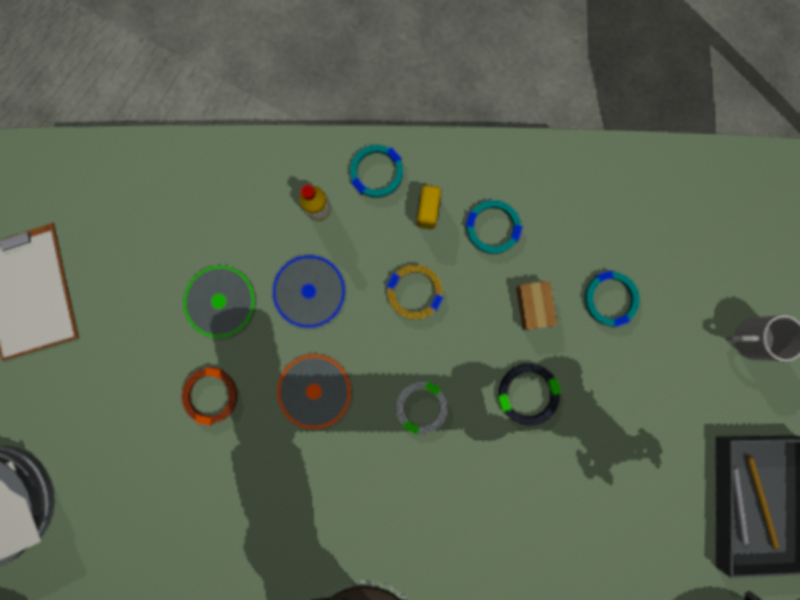

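View pics/scene0.png

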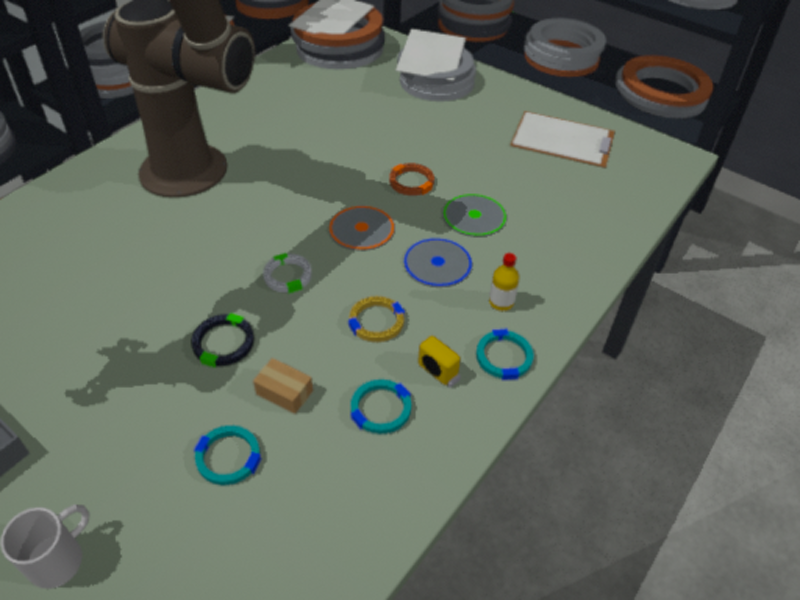

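The seven targets in the top view (800x600) are:
- Brass, blue bands: (414,292)
- Copper, orange bands: (210,396)
- Bright steel: (422,407)
- Dark steel: (529,394)
- Green plate: (219,301)
- Blue plate: (309,291)
- Orange plate: (314,391)

The rings at (376,171), (494,227) and (612,298) also have blue bands, but they are turquoise, so they are decoys. The yellow ring at (414,292) is the brass coil. Next I fit circles in both cameras and check them in crops.

```bash
cat > h.py <<'E'
import numpy as np, cv2
from plant import r
from scipy.optimize import minimize
CM={n:r.camera_model(n) for n in("top","scene")}
def proj(n,P):
    c=CM[n];E=np.linalg.inv(c["extrinsics"]);p=np.asarray(P)@E[:3,:3].T+E[:3,3]
    s=p[:,:2]/p[:,2:];s=s*(1+c["k1"]*(s**2).sum(1,keepdims=True))
    K=c["intrinsics"];return s*[K[0,0],K[1,1]]+[K[0,2],K[1,2]]
def ray(n,uv,z):
    c=CM[n];K=c["intrinsics"]
    s=cv2.undistortPoints(np.array([[uv]],float),K,np.array([c["k1"],0,0,0]))[0,0]  # same radial model
    d=c["extrinsics"][:3,:3]@[s[0],s[1],1];o=c["extrinsics"][:3,3]
    return (o+d*(z-o[2])/d[2])[:2]
A=np.linspace(0,2*np.pi,180,endpoint=False)
def circ(x,y,z,R): return np.c_[x+R*np.cos(A),y+R*np.sin(A),0*A+z]
def grad(im):
    L=cv2.cvtColor(cv2.GaussianBlur(im,(0,0),.8),cv2.COLOR_RGB2LAB).astype(np.float32)
    return sum(np.hypot(cv2.Sobel(L[...,i],cv2.CV_32F,1,0),cv2.Sobel(L[...,i],cv2.CV_32F,0,1)) for i in range(3))
def fit(n,G,x0,cs,w=15):
    def f(p):
        t=0
        for z,R in cs:
            q=proj(n,circ(p[0],p[1],z,R)).astype(np.float32)
            t+=np.minimum(cv2.remap(G,q[:,:1],q[:,1:],cv2.INTER_LINEAR),150).mean()
        return -t
    g=np.arange(-w,w+1,3);b=min(((f((x0[0]+i,x0[1]+j)),x0[0]+i,x0[1]+j) for i in g for j in g))
    m=minimize(f,b[1:],method="Nelder-Mead",options=dict(xatol=.1,fatol=.01));return m.x,-m.fun
def coil(R,ri,z=0): return [(z+16,R),(z+16,ri)]
PL=[(4,62),(4,68)]
OBJ=dict(dark=((529,394),coil(55,40)),bright=((422,407),coil(46,33)),copper=((210,396),coil(50,37)),brass=((414,292),coil(50,37)),
 green=((219,301),PL),orange=((314,391),PL),blue=((309,291),PL))
E
python3 - <<'E'
from h import *
T={n:cv2.imread(n+"0raw.png")[:,:,::-1].copy() for n in CM}
V={}
for n in CM: V[n]=cv2.resize(T[n],None,fx=3,fy=3,interpolation=cv2.INTER_CUBIC)[:,:,::-1].copy()
for k,(uv,cs) in OBJ.items():
    x0=ray("top",np.array(uv)*.64,cs[0][0]);o=[]
    for n in CM:
        x,s=fit(n,grad(T[n]),x0,cs);o.append((x.round(1),round(s)))
        for z,R in cs: cv2.polylines(V[n],[((proj(n,circ(*x,z,R))+.5)*3).astype(int)],True,(255,0,255),1)
    print(k,x0.round(1),*o)
for k,uv,z in(("carton",(539,306),20),("bottle",(318,213),0),("tape",(429,205),60)):print(k,ray("top",np.array(uv)*.64,z).round())
cv2.imwrite("pics/ctop.png",V["top"][500:880,320:1110]);cv2.imwrite("pics/cscene.png",V["scene"][270:720,300:1020])
E
```

```text
dark [ 447.4 -290.4] (array([ 448.1, -288.8]), 292) (array([ 452.6, -289.7]), 293)
bright [422.4 -99.2] (array([422.2, -97.8]), 225) (array([423.4, -98.1]), 180)
copper [434.7 282.5] (array([436.4, 284. ]), 300) (array([433.4, 295.8]), 292)
brass [627.9 -82.4] (array([630. , -82.8]), 284) (array([630.4, -82.5]), 282)
green [607.5 277.2] (array([608.3, 279.3]), 299) (array([606.7, 282.9]), 294)
orange [446.6  96.1] (array([446.9,  97.6]), 281) (array([450. ,  95.6]), 260)
blue [628.3 110.3] (array([626. , 113.3]), 292) (array([622.8, 119.4]), 296)
carton [ 605. -308.]
bottle [776.  99.]
tape [ 778. -106.]
```

View pics/ctop.png

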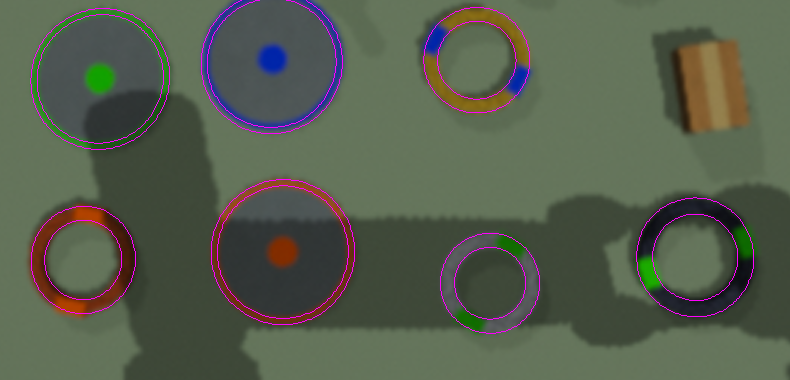

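View pics/cscene.png

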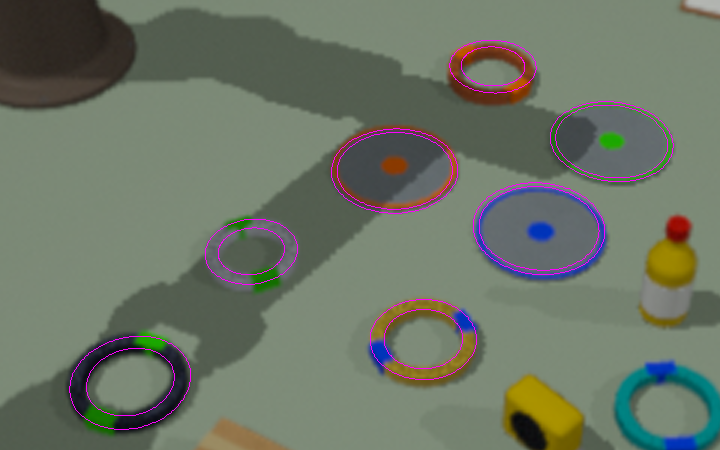

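```bash
python3 - <<'E'
from h import *
n="scene";T=cv2.imread("scene0raw.png");k=8;out=[]
for c,cs in (((436.4,284),[(0,50),(16,50),(16,37)]),((630,-82.8),[(0,50),(16,50),(16,37)]),((626,113.3),[(4,68),(4,62)])):
    p=proj(n,[[*c,8]])[0].astype(int);x0,y0=p-[20,18]
    I=cv2.resize(T[y0:y0+36,x0:x0+40],None,fx=k,fy=k,interpolation=cv2.INTER_CUBIC) if len(out)<2 else cv2.resize(T[y0-5:y0+40,x0-5:x0+45],(320,288),interpolation=cv2.INTER_CUBIC)
    kk=k if len(out)<2 else 6.4; o=[x0,y0] if len(out)<2 else [x0-5,y0-5]
    for (z,R),col in zip(cs,[(255,255,0),(255,0,255),(255,255,255)]): cv2.polylines(I,[((proj(n,circ(*c,z,R))-o+.5)*kk).astype(int)],True,col,1)
    out.append(I)
cv2.imwrite("pics/c2.png",cv2.resize(np.hstack(out),(800,240)))
E
```

```text
(no output)
```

View pics/c2.png

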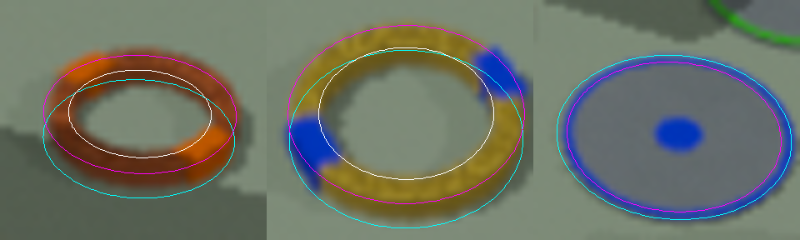

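The fits are consistent between cameras to a few mm: the copper and brass sit flat on the bench, and the brass is the yellow ring, not turquoise. I'll keep the tool yaw fixed and grip each ring at its centre + R·y_tool.

Emit:
send_rows([
  [0.5,3,-1.5,0.5,0],
  [0.5,4.5,-2.2,1,0],
  [0.5,4.5,-2.2,1,0],
  [0.5,4.5,-2.2,1,0],
  [0.5,4.5,-2.2,1,0],
  [0.5,4.5,-2.2,1,0],
  [0.5,4.5,-2.2,1,0],
  [0.5,3,-1.5,1,0],
])

```text
clock: 0.9
position: [457.2, -335.7, 156.8]
ee_rot: [[0.948, 0.32, 0.0], [0.32, -0.948, 0.001], [0.0, -0.001, -1.0]]
force: [0.0, -0.9, 0.3]
width: 0.501
grasp_force: 0.0
```

```bash
cat >> h.py <<'E'
C=dict(dark=(448.1,-288.8),bright=(422.2,-97.8),copper=(436.4,284),brass=(630,-82.8),green=(608.3,279.3),orange=(446.9,97.6),blue=(626,113.3))
RM=dict(dark=47.5,bright=39.5,copper=43.5,brass=43.5)
YT=np.array([.3182,-.948])
def go(tx,ty,tz):
    s=r.state();d=s["ee_rot"].T@(np.array([tx,ty,tz])-s["position"])
    print(round(s["clock"],1),s["position"].round(1),"yaw",np.degrees(np.arctan2(s["ee_rot"][1,0],s["ee_rot"][0,0])).round(1),"w",round(s["width"],3),"F",s["force"].round(1),s["grasp_force"],"-> cm",(d/10).round(2))
def over(c,o,z): go(*(np.array(C[c])+RM[o]*YT),z)
E
python3 -c "
from h import *
over('dark','dark',40)"
```

```text
0.9 [ 457.2 -335.7  156.8] yaw 18.6 w 0.501 F [ 0.  -0.9  0.3] 0.0 -> cm [ 0.62  0.02 11.68]
```

Emit:
send_rows([
  [0.5,0.3,0,2.5,0],
  [0.5,0.2,0,4,0],
  [0.5,0,0,3.5,0],
  [0.5,0,0,1.5,0],
  [0.5,0,0,0,0],
])

```text
clock: 1.4
position: [458.2, -335.0, 39.7]
ee_rot: [[0.948, 0.318, -0.005], [0.318, -0.948, 0.004], [-0.003, -0.006, -1.0]]
force: [0.1, 0.9, 0.7]
width: 0.503
grasp_force: 0.0
```

```bash
python3 -c "
from h import *
over('dark','dark',3)
T=r.get_image('scene');x,y=proj('scene',[[463,-334,30]])[0].astype(int)
t=r.get_image('top');u,v=proj('top',[[463,-334,30]])[0].astype(int)
f=lambda I,x,y:cv2.resize(I[y-40:y+40,x-40:x+40],(400,400),interpolation=cv2.INTER_CUBIC)
cv2.imwrite('pics/d1.png',np.hstack([f(T,x,y),f(t,u,v)])[:,:,::-1])"
```

```text
1.4 [ 458.2 -335.    39.7] yaw 18.6 w 0.503 F [0.1 0.9 0.7] 0.0 -> cm [0.53 0.07 3.66]
```

View pics/d1.png

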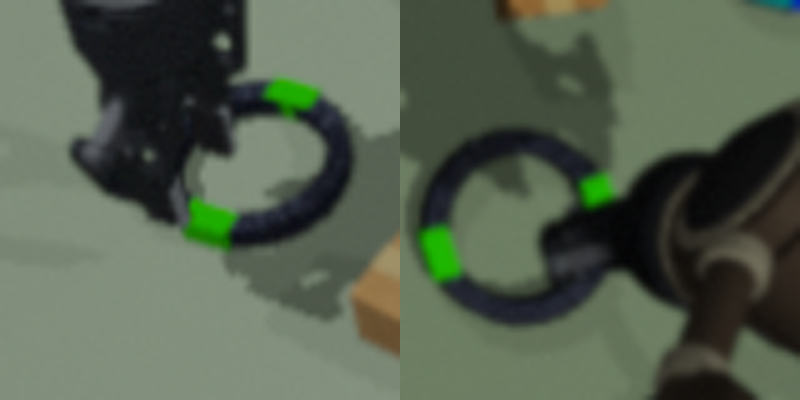

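One finger is over the bore and the other is outside the wall, so it lines up. I'll shift 5 mm, go down and grip.

Emit:
send_rows([
  [0.5,0.5,0,1.5,0],
  [0.5,0,0,1.5,0],
  [0.5,0,0,0.6,0],
  [0.5,0,0,0,0],
  [0,0,0,0,0],
  [0,0,0,0,0],
  [0,0,0,0,0],
  [0,0,0,0,0],
])

```text
clock: 2.3
position: [465.5, -335.7, 7.0]
ee_rot: [[0.948, 0.318, 0.001], [0.318, -0.948, -0.001], [0.001, 0.001, -1.0]]
force: [-1.2, -0.3, -0.4]
width: 0.14
grasp_force: 66.3
```

Emit:
send_rows([
  [0,0,0,0,0],
  [0,0,0,0,0],
  [0,0,0,0,0],
])

```text
clock: 2.6
position: [465.5, -335.7, 7.0]
ee_rot: [[0.948, 0.318, 0.001], [0.318, -0.948, -0.001], [0.001, 0.001, -1.0]]
force: [-0.3, -1.4, 2.2]
width: 0.143
grasp_force: 66.5
```

Emit:
send_rows([
  [0,0,0,-0.5,0],
  [0,0,0,-1.5,0],
  [0,0,0,-2,0],
  [0,0,0,-2,0],
  [0,0,0,-1.5,0],
  [0,0,0,-0.5,0],
  [0,0,0,0,0],
])

```text
clock: 3.3
position: [465.6, -335.6, 87.6]
ee_rot: [[0.948, 0.318, 0.001], [0.318, -0.948, -0.001], [0.001, 0.002, -1.0]]
force: [0.9, 0.2, -4.0]
width: 0.142
grasp_force: 66.2
```

```bash
python3 -c "
from h import *
over('green','dark',85)"
```

```text
3.3 [ 465.6 -335.6   87.6] yaw 18.6 w 0.142 F [ 0.9  0.2 -4. ] 66.19641413970385 -> cm [ 33.1  -49.     0.22]
```

Emit:
send_rows([
  [0,0.7,-1,0,0],
  [0,1.6,-2.4,0,0],
  [0,2.3,-3.4,0,0],
  [0,2.3,-3.4,0,0],
  [0,2.3,-3.4,0,0],
  [0,2.3,-3.4,0,0],
  [0,2.3,-3.4,0,0],
  [0,2.3,-3.4,0,0],
])

```text
clock: 4.1
position: [540.7, -55.7, 85.1]
ee_rot: [[0.948, 0.318, -0.003], [0.318, -0.948, 0.001], [-0.003, -0.002, -1.0]]
force: [0.1, -0.2, -3.1]
width: 0.146
grasp_force: 66.3
```

Emit:
send_rows([
  [0,2.3,-3.4,0,0],
  [0,2.3,-3.4,0,0],
  [0,2.3,-3.4,0,0],
  [0,2.3,-3.4,0,0],
  [0,2.3,-3.4,0,0],
  [0,2.3,-3.4,0,0],
  [0,2.0,-3,0,0],
  [0,1.1,-1.6,0,0],
])

```text
clock: 4.9
position: [621.3, 235.9, 84.9]
ee_rot: [[0.947, 0.321, -0.003], [0.321, -0.947, 0.0], [-0.002, -0.001, -1.0]]
force: [0.6, -0.3, -3.4]
width: 0.143
grasp_force: 66.4
```

Emit:
send_rows([
  [0,0.2,-0.4,0,0],
  [0,0,0,0,0],
  [0,0,0,0,0],
])

```text
clock: 5.2
position: [622.2, 235.2, 85.6]
ee_rot: [[0.948, 0.317, -0.002], [0.317, -0.948, -0.002], [-0.003, 0.001, -1.0]]
force: [0.3, 0.0, -2.8]
width: 0.144
grasp_force: 66.4
```

```bash
python3 -c "
from h import *
over('green','dark',12)
T=r.get_image('scene');x,y=proj('scene',[[608,279,80]])[0].astype(int)
t=r.get_image('top');u,v=proj('top',[[608,279,80]])[0].astype(int)
f=lambda I,x,y:cv2.resize(I[y-40:y+40,x-40:x+40],(400,400),interpolation=cv2.INTER_CUBIC)
cv2.imwrite('pics/d2.png',np.hstack([f(T,x,y),f(t,u,v)])[:,:,::-1])"
```

```text
5.2 [622.2 235.2  85.6] yaw 18.5 w 0.144 F [ 0.3  0.  -2.8] 66.37910821088781 -> cm [0.11 0.12 7.36]
```

View pics/d2.png

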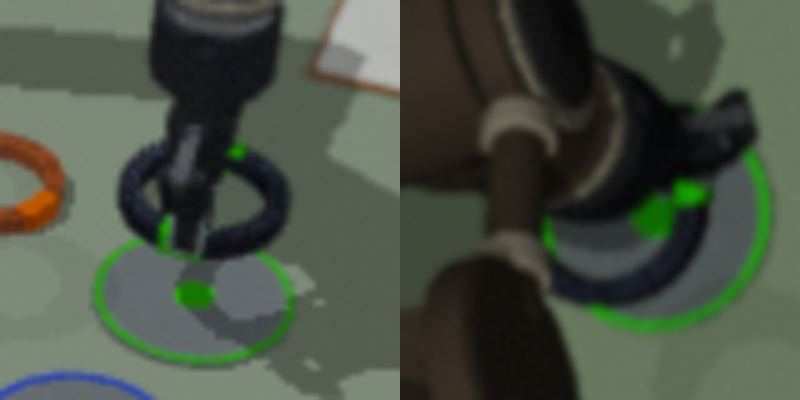

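The dark coil hangs level above the green plate. I'll lower it gently.

Emit:
send_rows([
  [0,0.1,0,1,0],
  [0,0.1,0.1,1.8,0],
  [0,0,0,1.8,0],
  [0,0,0,1.2,0],
  [0,0,0,0.6,0],
  [0,0,0,0.4,0],
  [0,0,0,0,0],
])

```text
clock: 6.0
position: [625.2, 236.5, 17.8]
ee_rot: [[0.948, 0.318, -0.001], [0.318, -0.948, -0.0], [-0.001, -0.0, -1.0]]
force: [-0.7, 0.4, -2.7]
width: 0.142
grasp_force: 66.4
```

Emit:
send_rows([
  [0,0,0,0.2,0],
  [0,0,0,0.2,0],
  [0,0,0,0,0],
])

```text
clock: 6.3
position: [625.7, 236.6, 14.9]
ee_rot: [[0.948, 0.318, 0.001], [0.318, -0.948, 0.0], [0.001, 0.0, -1.0]]
force: [-0.5, -0.2, -2.2]
width: 0.139
grasp_force: 66.3
```

Emit:
send_rows([
  [0,0,0.1,0.2,0],
  [0,0,0,0.2,0],
  [0,0,0,0,0],
])

```text
clock: 6.6
position: [626.3, 235.5, 11.0]
ee_rot: [[0.948, 0.318, 0.001], [0.318, -0.948, 0.0], [0.001, 0.0, -1.0]]
force: [0.4, -0.8, -0.3]
width: 0.142
grasp_force: 66.8
```

Contact. I'll release and lift.

Emit:
send_rows([
  [0.2,0,0,0,0],
  [0.5,0,0,0,0],
  [0.5,0,0,0,0],
  [0.5,0,0,0,0],
  [0.5,0,0,-1,0],
  [0.5,0,0,-2.5,0],
  [0.5,0,0,-3,0],
  [0.5,0,0,-1.5,0],
])

```text
clock: 7.4
position: [627.9, 236.2, 94.3]
ee_rot: [[0.948, 0.318, 0.005], [0.318, -0.948, 0.002], [0.005, 0.0, -1.0]]
force: [0.5, 0.2, -0.7]
width: 0.501
grasp_force: 0.0
```

```bash
python3 -c "
from h import *
over('bright','bright',60)"
```

```text
7.4 [627.9 236.2  94.3] yaw 18.6 w 0.501 F [ 0.5  0.2 -0.7] 0.0 -> cm [-30.15  29.07   3.27]
```

Next the bright coil; total shift (-30.1, 29.1).

Emit:
send_rows([
  [0.5,-1.5,1.4,0,0],
  [0.5,-3.2,3.1,0,0],
  [0.5,-3.3,3.2,0,0],
  [0.5,-3.3,3.2,0,0],
  [0.5,-3.3,3.2,0,0],
  [0.5,-3.3,3.2,0,0],
  [0.5,-3.3,3.2,0,0],
  [0.5,-3.3,3.2,0,0],
])

```text
clock: 8.2
position: [468.2, -68.5, 91.0]
ee_rot: [[0.948, 0.319, 0.001], [0.319, -0.948, -0.0], [0.001, 0.001, -1.0]]
force: [0.6, -1.1, -0.4]
width: 0.501
grasp_force: 0.0
```

Emit:
send_rows([
  [0.5,-3.3,3.2,0.5,0],
  [0.5,-2.3,2.2,1.5,0],
  [0.5,0,0,1.2,0],
  [0.5,0,0,0,0],
  [0.5,0,0,0,0],
])

```text
clock: 8.7
position: [433.4, -135.5, 58.6]
ee_rot: [[0.948, 0.319, -0.0], [0.319, -0.948, 0.0], [0.0, -0.0, -1.0]]
force: [-0.4, -0.4, -0.3]
width: 0.497
grasp_force: 0.0
```

```bash
python3 - <<'E'
from h import *
over('bright','bright',6)
t=r.get_image('top')
x,s=fit('top',grad(t),C['green'],[(20,55),(20,40)]);print('dark now',x,s)
V=cv2.resize(t,None,fx=4,fy=4,interpolation=cv2.INTER_CUBIC)[:,:,::-1].copy()
for z,R in [(20,55),(20,40)]: cv2.polylines(V,[((proj('top',circ(*x,z,R))+.5)*4).astype(int)],True,(255,0,255),1)
u,v=(proj('top',[[*C['green'],4]])[0]*4).astype(int);a=V[v-180:v+180,u-180:u+180]
u,v=(proj('top',[[*C['bright'],4]])[0]*4).astype(int);b=V[v-180:v+180,u-180:u+180]
cv2.imwrite('pics/d3.png',np.hstack([a,b]))
E
```

```text
8.7 [ 433.4 -135.5   58.6] yaw 18.6 w 0.497 F [-0.4 -0.4 -0.3] 0.0 -> cm [0.14 0.02 5.26]
dark now [610.7610786  274.65648185] 286.1954345703125
```

View pics/d3.png

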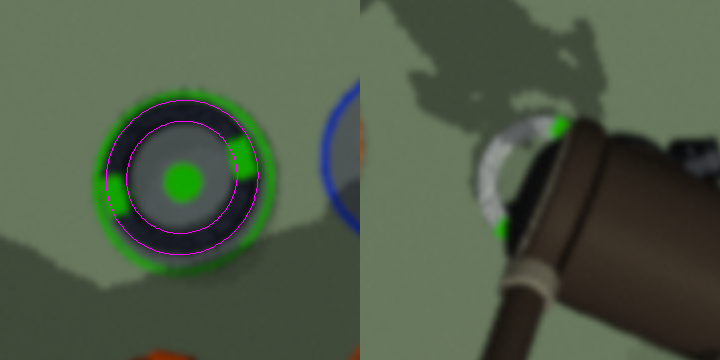

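The dark coil is on the green plate about 5 mm off centre (fit (611,275) against (608,279)), which is within 12 mm. I'll bias the later placings to suit. Now I pick the bright coil.

Emit:
send_rows([
  [0.5,0.1,0,1.5,0],
  [0.5,0,0,2,0],
  [0.5,0,0,1.2,0],
  [0.5,0,0,0.5,0],
  [0.5,0,0,0,0],
  [0,0,0,0,0],
  [0,0,0,0,0],
  [0,0,0,0,0],
])

```text
clock: 9.55
position: [434.6, -135.9, 7.5]
ee_rot: [[0.948, 0.318, 0.001], [0.318, -0.948, -0.0], [0.001, 0.0, -1.0]]
force: [-0.7, 1.3, 4.6]
width: 0.135
grasp_force: 56.9
```

Emit:
send_rows([
  [0,0,0,0,0],
  [0,0,0,0,0],
  [0,0,0,0,0],
  [0,0,0,0,0],
])

```text
clock: 9.95
position: [434.6, -135.9, 7.4]
ee_rot: [[0.948, 0.318, 0.001], [0.318, -0.948, -0.0], [0.001, 0.001, -1.0]]
force: [-1.6, 1.4, 6.7]
width: 0.135
grasp_force: 57.0
```

```bash
python3 -c "
from h import *
over('bright','bright',6)"
```

```text
9.9 [ 434.6 -135.9    7.4] yaw 18.6 w 0.135 F [-1.6  1.4  6.7] 57.039520628750324 -> cm [ 0.04 -0.05  0.14]
```

Emit:
send_rows([
  [0,0,0,-0.5,0],
  [0,0,0,-1.5,0],
  [0,0,0,-2,0],
  [0,0,0,-2,0],
  [0,0,0,-2,0],
  [0,0,0,-1,0],
  [0,0.8,-0.8,0,0],
  [0,2,-2,0,0],
])

```text
clock: 10.75
position: [451.1, -100.6, 96.1]
ee_rot: [[0.949, 0.315, -0.001], [0.315, -0.949, -0.0], [-0.001, 0.0, -1.0]]
force: [0.4, -0.1, -2.7]
width: 0.14
grasp_force: 57.2
```

Emit:
send_rows([
  [0,3,-3.05,0,0],
  [0,3,-3.05,0,0],
  [0,3,-3.05,0,0],
  [0,3,-3.05,0,0],
  [0,3,-3.05,0,0],
  [0,3,-3.05,0,0],
  [0,3,-3.05,0,0],
  [0,3,-3.05,0,0],
])

```text
clock: 11.55
position: [600.4, 209.6, 94.2]
ee_rot: [[0.948, 0.319, -0.003], [0.319, -0.948, -0.001], [-0.003, -0.0, -1.0]]
force: [0.1, -0.5, -2.7]
width: 0.133
grasp_force: 57.2
```

Emit:
send_rows([
  [0,1.7,-1.8,0,0],
  [0,0.9,-1,0,0],
  [0,0.3,-0.2,0,0],
  [0,0,0,0,0],
  [0,0,0,0,0],
])

```text
clock: 12.05
position: [618.5, 243.6, 95.7]
ee_rot: [[0.948, 0.317, -0.002], [0.317, -0.948, -0.001], [-0.002, 0.0, -1.0]]
force: [0.5, 0.3, -2.8]
width: 0.134
grasp_force: 57.2
```

```bash
python3 -c "
from h import *
go(619.6,245,28)"
```

```text
12.1 [618.5 243.6  95.7] yaw 18.5 w 0.134 F [ 0.5  0.3 -2.8] 57.216163870180026 -> cm [ 0.17 -0.1   6.77]
```

Emit:
send_rows([
  [0,0,0,1,0],
  [0,0,0,1.8,0],
  [0,0,0,1.8,0],
  [0,0,0,1,0],
  [0,0,0,0.4,0],
  [0,0,0,0,0],
  [0,0,0,0,0],
])

```text
clock: 12.75
position: [620.0, 245.3, 36.8]
ee_rot: [[0.948, 0.318, 0.001], [0.318, -0.948, 0.0], [0.001, -0.0, -1.0]]
force: [-0.3, -0.2, -2.3]
width: 0.134
grasp_force: 57.2
```

```bash
python3 -c "
from h import *
go(619.6,245,28)"
```

```text
12.8 [620.  245.3  36.8] yaw 18.6 w 0.134 F [-0.3 -0.2 -2.3] 57.2457947046496 -> cm [-0.05  0.01  0.88]
```

Emit:
send_rows([
  [0,0,0,0.3,0],
  [0,0,0,0.2,0],
  [0,0,0,0.2,0],
  [0,0,0,0,0],
  [0,0,0,0,0],
])

```text
clock: 13.25
position: [619.5, 245.0, 29.6]
ee_rot: [[0.948, 0.318, -0.0], [0.318, -0.948, -0.0], [-0.0, 0.0, -1.0]]
force: [1.0, -0.4, -3.5]
width: 0.131
grasp_force: 57.2
```

Emit:
send_rows([
  [0,0,0,0.1,0],
  [0,0,0,0,0],
  [0,0,0,0,0],
])

```text
clock: 13.55
position: [619.6, 245.1, 28.6]
ee_rot: [[0.948, 0.318, 0.0], [0.318, -0.948, 0.0], [0.0, -0.0, -1.0]]
force: [0.1, -0.2, -2.7]
width: 0.137
grasp_force: 57.2
```

Emit:
send_rows([
  [0,0,0,0.1,0],
  [0,0,0,0,0],
  [0,0,0,0,0],
])

```text
clock: 13.85
position: [619.7, 245.0, 27.7]
ee_rot: [[0.948, 0.318, 0.0], [0.318, -0.948, 0.0], [0.0, 0.0, -1.0]]
force: [0.2, -0.9, -2.0]
width: 0.135
grasp_force: 57.2
```

Emit:
send_rows([
  [0,0,0,0.1,0],
  [0,0,0,0,0],
  [0,0,0,0,0],
])

```text
clock: 14.15
position: [619.8, 245.1, 27.5]
ee_rot: [[0.948, 0.318, 0.0], [0.318, -0.948, 0.0], [0.0, 0.0, -1.0]]
force: [-2.0, -2.0, 5.8]
width: 0.137
grasp_force: 58.0
```

Contact on the dark coil. I'll release, lift and move towards the copper.

Emit:
send_rows([
  [0.2,0,0,0,0],
  [0.5,0,0,0,0],
  [0.5,0,0,0,0],
  [0.5,0,0,0,0],
  [0.5,0,0,-1,0],
  [0.5,0,0,-2.5,0],
  [0.5,0,0,-3,0],
  [0.5,0,0,-1.5,0],
])

```text
clock: 14.95
position: [621.5, 245.7, 110.2]
ee_rot: [[0.948, 0.318, 0.005], [0.318, -0.948, 0.002], [0.005, 0.0, -1.0]]
force: [0.0, -0.2, 0.3]
width: 0.5
grasp_force: 0.0
```

```bash
python3 -c "
from h import *
over('copper','copper',60)"
```

```text
14.9 [621.5 245.7 110.2] yaw 18.6 w 0.5 F [ 0.  -0.2  0.3] 0.0 -> cm [-16.36  -5.17   4.93]
```

Emit:
send_rows([
  [0.5,-2,-0.6,0,0],
  [0.5,-4,-1.3,0,0],
  [0.5,-4,-1.3,1,0],
  [0.5,-4,-1.3,1,0],
  [0.5,-2.4,-0.7,1.5,0],
  [0.5,0,0,1.5,0],
  [0.5,0,0,0,0],
  [0.5,0,0,0,0],
])

```text
clock: 15.75
position: [448.1, 242.4, 57.0]
ee_rot: [[0.948, 0.318, 0.001], [0.318, -0.948, 0.0], [0.001, -0.0, -1.0]]
force: [0.5, -0.3, 0.6]
width: 0.499
grasp_force: 0.0
```

```bash
python3 - <<'E'
from h import *
over('copper','copper',7)
n='scene';t=r.get_image(n);T=r.get_image('top')
V=cv2.resize(t,None,fx=5,fy=5,interpolation=cv2.INTER_CUBIC)[:,:,::-1]
W=cv2.resize(T,None,fx=5,fy=5,interpolation=cv2.INTER_CUBIC)[:,:,::-1]
def cr(V,n,p):
    u,v=(proj(n,[p])[0]*5).astype(int);u=max(u,200);return V[v-200:v+200,u-200:u+200]
cv2.imwrite('pics/d4.png',np.hstack([cr(V,n,[520,280,20]),cr(W,'top',[520,280,20])]))
E
```

```text
15.8 [448.1 242.4  57. ] yaw 18.6 w 0.499 F [ 0.5 -0.3  0.6] 0.0 -> cm [0.21 0.03 5.  ]
```

View pics/d4.png

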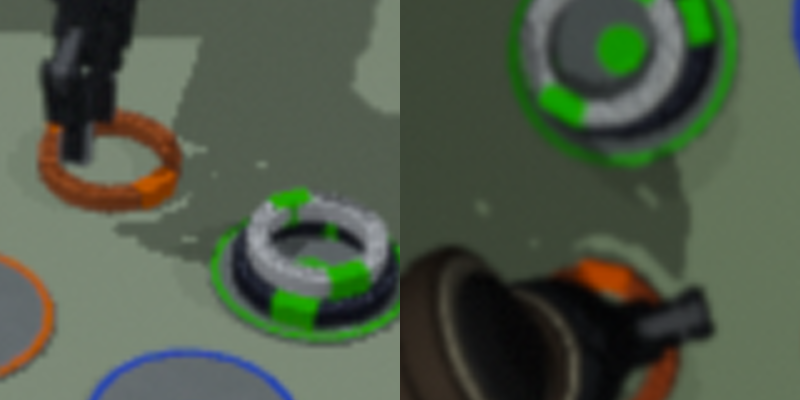

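The copper lines up for the grasp. The bright coil sits on the dark one but shifted to the left, so I'll measure it.

```bash
python3 - <<'E'
from h import *
for n in CM:
    G=grad(r.get_image(n))
    print(n,'bright',fit(n,G,(610,280),[(36,46),(36,33)],21),'dark',fit(n,G,(610,277),[(20,55)],9),'plate',fit(n,G,C['green'],[(4,62),(4,68)],9))
T=r.get_image('top');V=cv2.resize(T,None,fx=8,fy=8,interpolation=cv2.INTER_CUBIC)[:,:,::-1].copy()
x=fit('top',grad(T),(610,280),[(36,46),(36,33)],21)[0]
for z,R,c,k in((36,46,x,(255,0,255)),(36,33,x,(255,0,255)),(4,62,C['green'],(0,0,255)),(4,5,C['green'],(0,0,255)),(20,55,(610.8,274.7),(0,255,255))): cv2.polylines(V,[((proj('top',circ(*c,z,R))+.5)*8).astype(int)],True,k,1)
u,v=(proj('top',[[608,279,20]])[0]*8).astype(int);cv2.imwrite('pics/d5.png',V[v-240:v+240,u-240:u+240])
E
```

```text
top bright (array([607.90884209, 278.37683868]), np.float64(297.81134033203125)) dark (array([606.41393434, 273.34055156]), np.float64(149.3014373779297)) plate (array([608.07351044, 278.62466564]), np.float64(284.903564453125))
scene bright (array([609.40986523, 256.79767619]), np.float64(290.1535339355469)) dark (array([619.73244777, 257.61789981]), np.float64(145.74404907226562)) plate (array([610.58682759, 274.96607541]), np.float64(290.124755859375))
```

View pics/d5.png

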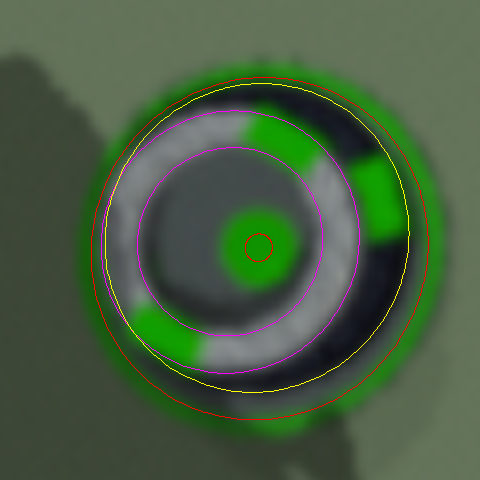

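```bash
python3 - <<'E'
from h import *
n='scene';T=r.get_image(n);V=cv2.resize(T,None,fx=8,fy=8,interpolation=cv2.INTER_CUBIC)[:,:,::-1].copy();W=V.copy()
for z,R,c,k in((36,46,(607.9,278.4),(255,0,255)),(36,33,(607.9,278.4),(255,0,255)),(4,68,C['green'],(0,0,255)),(20,55,(610.8,274.7),(0,255,255))): cv2.polylines(V,[((proj(n,circ(*c,z,R))+.5)*8).astype(int)],True,k,1)
for z,R,c,k in((36,46,(609.4,256.8),(255,0,255)),(36,33,(609.4,256.8),(255,0,255))): cv2.polylines(W,[((proj(n,circ(*c,z,R))+.5)*8).astype(int)],True,k,1)
u,v=(proj(n,[[608,279,20]])[0]*8).astype(int);cv2.imwrite('pics/d6.png',np.hstack([A[v-190:v+190,u-190:u+190] for A in (V,W)]))
E
```

```text
(no output)
```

View pics/d6.png

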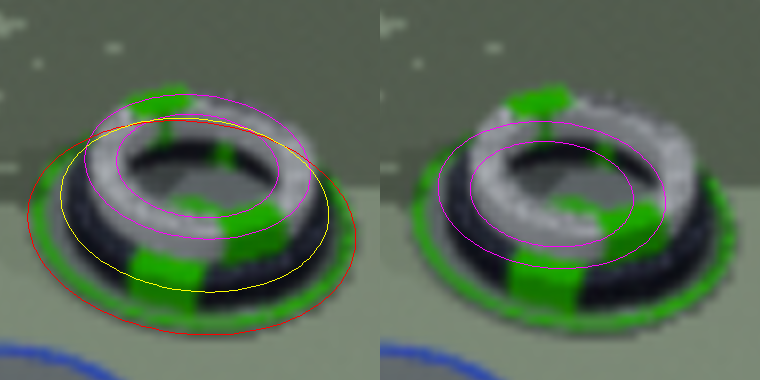

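The second overlay was a bad scene fit. The first matches all three rings apart from a common calibration offset, so the stack is good: bright centred, dark about 5 mm off. Now I pick the copper.

Emit:
send_rows([
  [0.5,0.1,0,1.5,0],
  [0.5,0,0,2,0],
  [0.5,0,0,1,0],
  [0.5,0,0,0.4,0],
  [0.5,0,0,0,0],
  [0,0,0,0,0],
  [0,0,0,0,0],
  [0,0,0,0,0],
])

```text
clock: 16.85
position: [449.3, 243.0, 8.5]
ee_rot: [[0.948, 0.318, 0.002], [0.318, -0.948, 0.001], [0.002, -0.0, -1.0]]
force: [-0.5, 0.5, 1.8]
width: 0.116
grasp_force: 57.7
```

Emit:
send_rows([
  [0,0,0,0,0],
  [0,0,0,0,0],
  [0,0,0,0,0],
  [0,0,0,0,0],
])

```text
clock: 17.25
position: [449.3, 243.0, 8.5]
ee_rot: [[0.948, 0.318, 0.002], [0.318, -0.948, 0.001], [0.002, -0.0, -1.0]]
force: [-0.1, 0.5, 5.9]
width: 0.118
grasp_force: 58.1
```

```bash
python3 -c "
from h import *
over('copper','copper',6)
over('orange','copper',80)"
```

```text
17.2 [449.3 243.    8.5] yaw 18.5 w 0.118 F [-0.1  0.5  5.9] 58.067603712916025 -> cm [0.08 0.05 0.25]
17.2 [449.3 243.    8.5] yaw 18.5 w 0.118 F [-0.1  0.5  5.9] 58.067603712916025 -> cm [-4.84 18.06 -7.16]
```

Emit:
send_rows([
  [0,0,0,-0.5,0],
  [0,0,0,-1.5,0],
  [0,0,0,-2,0],
  [0,0,0,-2,0],
  [0,0,0,-1,0],
  [0,-0.3,1,0,0],
  [0,-0.6,2.2,0,0],
  [0,-0.9,3.3,0,0],
])

```text
clock: 18.05
position: [451.0, 174.4, 76.4]
ee_rot: [[0.947, 0.321, -0.002], [0.321, -0.947, -0.001], [-0.002, 0.0, -1.0]]
force: [0.2, -0.1, -3.8]
width: 0.118
grasp_force: 57.6
```

Emit:
send_rows([
  [0,-0.9,3.3,0,0],
  [0,-0.9,3.3,0,0],
  [0,-0.7,2.7,0,0],
  [0,-0.4,1.5,0,0],
  [0,-0.2,0.7,0,0],
  [0,0,0,0,0],
  [0,0,0,0,0],
])

```text
clock: 18.75
position: [458.6, 56.5, 77.0]
ee_rot: [[0.948, 0.318, -0.001], [0.318, -0.948, 0.0], [-0.001, -0.001, -1.0]]
force: [0.5, 0.1, -2.9]
width: 0.122
grasp_force: 57.7
```

```bash
python3 -c "
from h import *
over('orange','copper',13)"
```

```text
18.8 [458.6  56.5  77. ] yaw 18.5 w 0.122 F [ 0.5  0.1 -2.9] 57.67489107267096 -> cm [0.2  0.08 6.4 ]
```

Emit:
send_rows([
  [0,0,0,1,0],
  [0,0,0,1.8,0],
  [0,0,0,1.5,0],
  [0,0,0,1,0],
  [0,0,0,0.4,0],
  [0,0,0,0,0],
  [0,0,0,0,0],
])

```text
clock: 19.45
position: [459.7, 56.5, 20.8]
ee_rot: [[0.948, 0.318, 0.001], [0.318, -0.948, 0.0], [0.001, 0.0, -1.0]]
force: [0.9, 0.1, -2.4]
width: 0.116
grasp_force: 57.7
```

```bash
python3 -c "
from h import *
over('orange','copper',12.5)"
```

```text
19.4 [459.7  56.5  20.8] yaw 18.6 w 0.116 F [ 0.9  0.1 -2.4] 57.69895844394341 -> cm [0.09 0.04 0.83]
```

Emit:
send_rows([
  [0,0,0,0.3,0],
  [0,0,0,0.2,0],
  [0,0,0,0.2,0],
  [0,0,0,0.1,0],
  [0,0,0,0,0],
  [0,0,0,0,0],
])

```text
clock: 20.05
position: [459.5, 56.2, 12.7]
ee_rot: [[0.948, 0.318, 0.0], [0.318, -0.948, 0.0], [0.0, 0.0, -1.0]]
force: [0.7, -1.0, -2.3]
width: 0.118
grasp_force: 57.7
```

Emit:
send_rows([
  [0,0,0,0.1,0],
  [0,0,0,0,0],
  [0,0,0,0,0],
])

```text
clock: 20.35
position: [459.6, 56.2, 12.5]
ee_rot: [[0.948, 0.318, 0.0], [0.318, -0.948, -0.0], [0.0, 0.0, -1.0]]
force: [-1.6, -1.2, 5.8]
width: 0.121
grasp_force: 58.6
```

Contact. I'll release, lift and move to the brass.

Emit:
send_rows([
  [0.2,0,0,0,0],
  [0.5,0,0,0,0],
  [0.5,0,0,0,0],
  [0.5,0,0,0,0],
  [0.5,0,0,-1,0],
  [0.5,0,0,-2.5,0],
  [0.5,0,0,-3,0],
  [0.5,0,0,-1.5,0],
])

```text
clock: 21.15
position: [460.9, 56.3, 94.3]
ee_rot: [[0.948, 0.318, 0.004], [0.318, -0.948, 0.0], [0.004, 0.001, -1.0]]
force: [0.4, -0.2, -0.2]
width: 0.502
grasp_force: 0.0
```

```bash
python3 -c "
from h import *
over('brass','brass',60)"
```

```text
21.1 [460.9  56.3  94.3] yaw 18.6 w 0.502 F [ 0.4 -0.2 -0.2] 0.0 -> cm [11.59 22.92  3.5 ]
```

Emit:
send_rows([
  [0.5,1,2,0,0],
  [0.5,2,4,0,0],
  [0.5,2,4,0,0],
  [0.5,2,4,0,0],
  [0.5,2,4,0.5,0],
  [0.5,1.7,3.3,1,0],
  [0.5,0.9,1.6,1,0],
  [0.5,0,0,1,0],
])

```text
clock: 21.95
position: [644.6, -126.4, 57.2]
ee_rot: [[0.949, 0.316, 0.004], [0.316, -0.949, -0.001], [0.003, 0.002, -1.0]]
force: [0.3, -0.7, 0.5]
width: 0.498
grasp_force: 0.0
```

Emit:
send_rows([
  [0.5,0,0,0,0],
  [0.5,0,0,0,0],
])

```text
clock: 22.15
position: [640.4, -122.7, 56.0]
ee_rot: [[0.948, 0.319, -0.003], [0.319, -0.948, 0.001], [-0.002, -0.002, -1.0]]
force: [0.8, 0.9, -0.8]
width: 0.499
grasp_force: 0.0
```

```bash
python3 - <<'E'
from h import *
over('brass','brass',8)
T=r.get_image('top');t=r.get_image('scene')
print(fit('top',grad(T),C['orange'],[(20,50),(20,37)]))
def cr(T,n,p):
    V=cv2.resize(T,None,fx=5,fy=5,interpolation=cv2.INTER_CUBIC)[:,:,::-1];u,v=(proj(n,[p])[0]*5).astype(int);return V[v-200:v+200,u-200:u+200]
cv2.imwrite('pics/d7.png',np.hstack([cr(t,'scene',[640,-100,20]),cr(T,'top',[470,95,20])]))
E
```

```text
22.1 [ 640.4 -122.7   56. ] yaw 18.6 w 0.499 F [ 0.8  0.9 -0.8] 0.0 -> cm [0.29 0.24 4.8 ]
(array([447.088125,  96.078125]), np.float64(300.0))
```

View pics/d7.png

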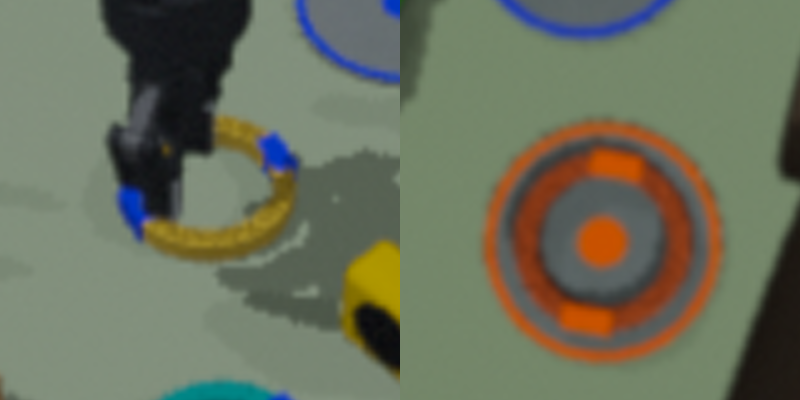

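The copper is centred on orange to within 2 mm. The tool is in line with the yellow brass coil, so I'll pick it.

Emit:
send_rows([
  [0.5,0.2,0.1,1.5,0],
  [0.5,0,0,2,0],
  [0.5,0,0,0.8,0],
  [0.5,0,0,0.4,0],
  [0.5,0,0,0,0],
  [0,0,0,0,0],
  [0,0,0,0,0],
  [0,0,0,0,0],
])

```text
clock: 23.05
position: [645.0, -124.4, 10.7]
ee_rot: [[0.948, 0.318, 0.001], [0.318, -0.948, -0.0], [0.001, 0.001, -1.0]]
force: [-1.4, 1.2, 2.0]
width: 0.124
grasp_force: 56.6
```

Emit:
send_rows([
  [0,0,0,0,0],
  [0,0,0,0,0],
  [0,0,0,0,0],
  [0,0,0,0,0],
])

```text
clock: 23.45
position: [645.0, -124.4, 10.7]
ee_rot: [[0.948, 0.318, 0.001], [0.318, -0.948, -0.0], [0.001, 0.001, -1.0]]
force: [-1.5, 0.4, 5.7]
width: 0.128
grasp_force: 57.0
```

```bash
python3 -c "
from h import *
over('brass','brass',7)
over('blue','brass',80)"
```

```text
23.4 [ 645.  -124.4   10.7] yaw 18.5 w 0.128 F [-1.5  0.4  5.7] 56.98944188654423 -> cm [-0.09 -0.07  0.37]
23.4 [ 645.  -124.4   10.7] yaw 18.5 w 0.128 F [-1.5  0.4  5.7] 56.98944188654423 -> cm [  5.77 -18.79  -6.94]
```

Emit:
send_rows([
  [0,0,0,-0.5,0],
  [0,0,0,-1.5,0],
  [0,0,0,-2,0],
  [0,0,0,-2,0],
  [0,0,0,-1,0],
  [0,0.3,-1,0,0],
  [0,0.7,-2.3,0,0],
  [0,1.1,-3.5,0,0],
])

```text
clock: 24.25
position: [641.6, -53.4, 78.5]
ee_rot: [[0.949, 0.315, -0.001], [0.315, -0.949, -0.0], [-0.001, -0.0, -1.0]]
force: [0.5, 0.4, -3.0]
width: 0.122
grasp_force: 56.9
```

Emit:
send_rows([
  [0,1.1,-3.5,0,0],
  [0,1.1,-3.5,0,0],
  [0,0.8,-2.7,0,0],
  [0,0.5,-1.6,0,0],
  [0,0.2,-0.7,0,0],
  [0,0,0,0,0],
  [0,0,0,0,0],
])

```text
clock: 24.95
position: [639.4, 71.4, 79.2]
ee_rot: [[0.948, 0.318, -0.0], [0.318, -0.948, -0.001], [-0.001, 0.001, -1.0]]
force: [-0.7, -0.7, -2.6]
width: 0.121
grasp_force: 56.9
```

```bash
python3 -c "
from h import *
over('blue','brass',14.7)"
```

```text
24.9 [639.4  71.4  79.2] yaw 18.5 w 0.121 F [-0.7 -0.7 -2.6] 56.89243967206494 -> cm [ 0.07 -0.05  6.45]
```

Emit:
send_rows([
  [0,0,0,1,0],
  [0,0,0,1.8,0],
  [0,0,0,1.5,0],
  [0,0,0,1,0],
  [0,0,0,0.4,0],
  [0,0,0,0,0],
  [0,0,0,0,0],
])

```text
clock: 25.65
position: [639.9, 72.5, 22.7]
ee_rot: [[0.948, 0.318, 0.001], [0.318, -0.948, 0.0], [0.001, 0.0, -1.0]]
force: [-0.3, 0.8, -1.7]
width: 0.122
grasp_force: 56.9
```

Emit:
send_rows([
  [0,0,0,0.3,0],
  [0,0,0,0.2,0],
  [0,0,0,0.1,0],
  [0,0,0,0,0],
  [0,0,0,0,0],
])

```text
clock: 26.15
position: [639.5, 72.5, 16.7]
ee_rot: [[0.948, 0.318, 0.0], [0.318, -0.948, 0.0], [0.0, 0.0, -1.0]]
force: [-0.2, 0.2, -2.5]
width: 0.125
grasp_force: 56.9
```

Emit:
send_rows([
  [0,0,0,0.1,0],
  [0,0,0,0.1,0],
  [0,0,0,0,0],
  [0,0,0,0,0],
])

```text
clock: 26.55
position: [639.7, 72.3, 14.7]
ee_rot: [[0.948, 0.318, 0.0], [0.318, -0.948, -0.0], [0.0, 0.0, -1.0]]
force: [0.1, -0.6, -1.2]
width: 0.119
grasp_force: 57.0
```

Emit:
send_rows([
  [0,0,0,0.1,0],
  [0,0,0,0,0],
  [0,0,0,0,0],
])

```text
clock: 26.85
position: [639.7, 72.3, 14.6]
ee_rot: [[0.948, 0.318, 0.0], [0.318, -0.948, -0.0], [0.0, 0.0, -1.0]]
force: [-2.6, -0.3, 5.7]
width: 0.127
grasp_force: 57.8
```

Contact. I'll release, lift and back off clear of the plates.

Emit:
send_rows([
  [0.2,0,0,0,0],
  [0.5,0,0,0,0],
  [0.5,0,0,0,0],
  [0.5,0,0,0,0],
  [0.5,0,0,-1,0],
  [0.5,0,0,-2.5,0],
  [0.5,0,0,-3,0],
  [0.5,0,0,-3,0],
])

```text
clock: 27.65
position: [639.3, 72.4, 109.8]
ee_rot: [[0.948, 0.318, -0.0], [0.318, -0.948, 0.0], [-0.0, -0.0, -1.0]]
force: [-0.3, -0.8, -1.2]
width: 0.499
grasp_force: 0.0
```

Emit:
send_rows([
  [0.5,-1.5,2,0,0],
  [0.5,-2,4,0,0],
  [0.5,-2,4,0,0],
  [0.5,-2,4,0,0],
  [0.5,-2,4,0,0],
  [0.5,-2,4,0,0],
  [0.5,-2,2,0,0],
  [0.5,0,0,0,0],
])

```text
clock: 28.45
position: [586.7, -201.9, 109.3]
ee_rot: [[0.949, 0.314, 0.0], [0.314, -0.949, -0.001], [-0.0, 0.001, -1.0]]
force: [-0.8, 0.5, -0.8]
width: 0.499
grasp_force: 0.0
```

Emit:
send_rows([
  [0.5,0,0,0,0],
  [0.5,0,0,0,0],
  [0.5,0,0,0,0],
])

```text
clock: 28.75
position: [588.3, -196.8, 108.7]
ee_rot: [[0.947, 0.32, 0.0], [0.32, -0.947, 0.0], [0.0, -0.0, -1.0]]
force: [-0.3, -0.9, 0.5]
width: 0.499
grasp_force: 0.0
```

```bash
python3 - <<'E'
from h import *
T=r.get_image('top');G=grad(T)
for n,cs in (('blue',[(20,50),(20,37)]),('orange',[(20,50),(20,37)]),('green',[(36,46),(36,33)])): print(n,C[n],fit('top',G,C[n],cs,12))
cv2.imwrite('pics/d8.png',cv2.resize(T,(800,600),interpolation=cv2.INTER_CUBIC)[:,:,::-1])
E
```

```text
blue (626, 113.3) (array([626.61906021, 110.86386254]), np.float64(291.28936767578125))
orange (446.9, 97.6) (array([447.07457031,  95.26515625]), np.float64(300.0))
green (608.3, 279.3) (array([608.79616255, 280.36940023]), np.float64(288.6502380371094))
```

View pics/d8.png

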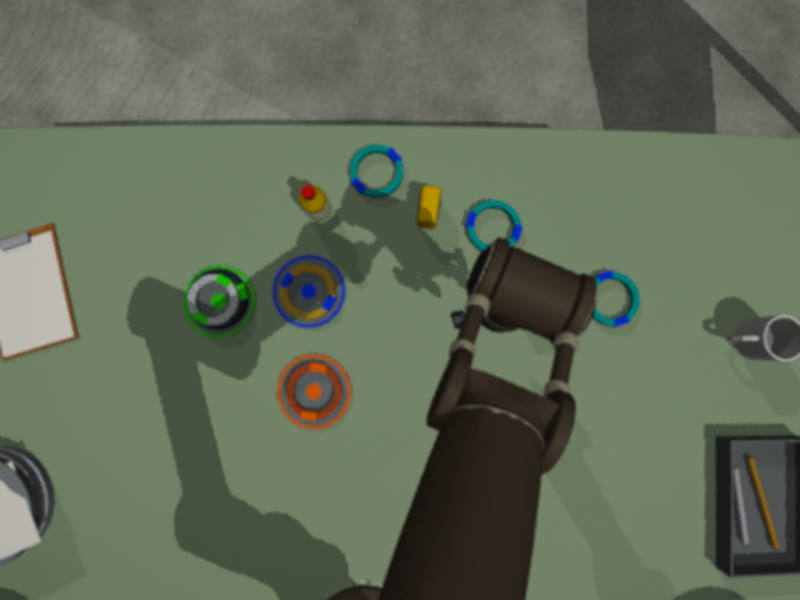

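All coils are placed and fit within a few mm of their plates, and the bottle and tape measure are unmoved. The carton is hidden under the raised arm at z≈109 mm, which never came near it. I'm handing in the job.

```bash
python3 -c "
from plant import r
print(r.sign_off())"
```

```text
the job is handed in; nothing more can be done
None
```

The job is handed in, with no verdict returned: top-camera fits put copper, brass and bright within about 3 mm of their plate centres and dark about 5 mm off; no bystander was touched, though the arm hid the carton in the last picture.

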